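# Lay the carved printing stamp on its side against the bench stop

## Robot

A 6-joint arm with a two-finger parallel gripper is mounted at the origin on the work surface. World frame = base frame: x ahead of the robot, y to its left, z up, the work surface at z = 0. Lengths are in m, angles in rad, forces in N, time in s.
With the tool pointing down it reaches from about 0.25 to 0.725 m from the base axis. Payload 4 kg.
Tool frame: the origin (TCP) lies where the fingers leave the gripper's body, on its centre line; the fingertips stand 73 mm ahead of it and the grasp point (between the pads) lies 54 mm ahead of it (bot.tips_ahead is the z of the fingertips in the tool frame, in m); z points along the fingers, y is the direction in which the jaws open and shut (so a half turn about z gives the same grasp; the last joint's range is limited). The gripper opens to 85 mm and grips with 20 to 120 N. Pads are 22 mm wide; open, the fingers measure 114 mm over their backs; the gripper's body (76 mm by 85 mm) begins 54 mm behind the grasp point. The pads swing forward as they close: fully open they stand 13 mm farther back than shut.
Start: joints at [-1.165, 0.241, 0.005, 1.335, 0, 1.571], TCP at [0.197, -0.459, 0.304] pointing down, gripper open.
Joint ranges: [-2.72, 2.72], [-1.05, 1.87], [-1.09, 1.28], [-1.99, 2.15], [-1.42, 1.44], [-3.14, 3.14]. Speed limits (rad/s): [2.79, 2.79, 3.14, 3.14, 3.14, 3.14].

## Interface

Orientations are given as a unit quaternion [x, y, z, w].
In Python, from workcell import readout, camera, get_calibration, order, bot gives the robot as it stands.
- The arm moves only by the tool send_rows, never from a script. Its argument "moves" is a list of rows, each a list of 3 entries, a list of its own where there are three numbers: the shift along the tool's x, y, z in mm, then the turn, a rotation vector about the tool's x, y, z in rad, then the finger opening in mm, from 0 to 85.4. In form: [[[dx, dy, dz], [ax, ay, az], grip], ...]. A call has 1 to 12 rows; each row is the pose to reach, as a shift and turn from the pose measured when the call began, along the tool's axes at that moment; what a row does not reach only later rows make up. A row lasts 1/12 s, in which the tool goes at most 41.7 mm and 7.16 degrees, less where a joint would pass 70% of its speed; a pose out of reach is approached as far as the arm can. A call with a gripper value outside its range is refused whole. The fingers move at their own pace and stop on an object; the grip force is fixed at half the most. Time passes only in rows, so rows that repeat a pose let the fingers close. It gives the time, the measured TCP pose, the force and the opening at its end, in the units of the state.
- readout.get_obs(): the state, without advancing time (a new reading comes with each control period).
- camera(name): name is "scene" or "top" or "wrist"; returns the picture (400x640x3 uint8, red, green, blue); there is no depth.
- get_calibration(name): a dict with "fx", "fy", "cx", "cy" (pixels), "R" (3x3) and "t" (3): a world point X has camera coordinates R X + t. Camera axes: x right, y down, z forward; pixel columns grow to the right and rows downward; lengths in m; the calibration is good to about 2 mm. A picture is of the moment at which its call begins: read the wrist's pose just before it. get_calibration takes no time and is no camera call; for the wrist camera it gives the pose at the moment of the call.
- order.job_done(): hands the job in, once; it reports no verdict.
The state is a dict: "clock": time; "joint_pos": joint angles; "joint_vel": joint speeds; "tau": joint torques, N m; "eef_pos": TCP position; "tool_rot": TCP orientation; "ft_force": force on the tool from outside, world axes, zero at the start; "ft_torque": the same for the moment, N m; "grip_width": finger opening in m.
Only numpy, scipy, OpenCV 4.12 (cv2) and the standard library are available. Lean on these libraries where they do the work, as an engineer would, in place of code of your own. Each camera call takes 0.05 s, during which the arm holds its last target. There are 200 camera calls.

## Task

Tip the tall T-handled printing stamp over towards the dark bench stop and ease it down gently onto its side, controlling it all the way instead of letting it drop, then push it on until the top of its block butts squarely against the stop with the handle reaching over it, carved face open to view. Only push and steady it with the fingers (they may stand loosely round the handle bar): do not clamp, lift or carry it. Leave everything else on the bench where it is, and finish with the hand clear.

Things in the scene. Friction and masses are not known exactly. Their poses are not given: they have to be found in the camera images.
- stamp: Loose wooden hand stamp, about 0.5 kg, upright at the start, on either side of the stop: square block 90 x 90 mm, 75 mm high (pale wood, 14 mm dark carved sole), with a 22 mm round stem rising from its top to a cross bar (T handle). Origin: centre of the underside, the carved face. z: up the stem. x: along the cross bar. Tipped about a bottom edge it overbalances at about 0.75 rad and then falls.
- stamp_bar (a point): Centre of the stamp's cross bar, on the stem axis, 180 mm above the carved face. The bar is round, 16 mm in diameter and 120 mm long (60 mm to each side along the stamp's x), so about 49 mm of bar is free on each side of the stem. The stem's top ends 8 mm above the bar's axis. With the stamp lying on its side the bar is 45 mm above the bench.
- stamp_shoulder (a point): Centre of the block's top face, where the stem begins, 75 mm above the carved face. With the stamp on its side against the stop this face touches the stop's long side.
- stamp_block (a point): Centre of the stamp's square block, 37.5 mm above the carved face. At the start the block's nearest side is 85 to 120 mm from the stop and parallel to it within 0.1 rad: room to lie down in front of the stop.
- stop: Bench stop: dark wooden batten fixed to the bench, 300 mm long (along its x), 28 mm wide (along its y) and 28 mm high; origin at the centre of its underside. The stem of the lying stamp passes 6 mm above it.
- wax_jar: Loose amber jar with a brass lid, 56 mm diameter, 70 mm high, on the other side of the stop from the stamp and farther along it; origin at the centre of its underside. Leave alone.
- mallet: Round carver's mallet lying at the left, head 70 mm diameter and 110 mm long, handle 26 mm thick and 150 mm long; origin under the joint of head and handle, handle to -x. Leave alone.
- chisel_red: Red-handled chisel lying at the right, 230 mm long, 26 mm high; origin under the end of the handle where the blade begins. Leave alone.
- chisel_yellow: Yellow-handled chisel, as the red one. Leave alone.
- gourd: Turned wooden gourd at the right, 72 mm diameter, 104 mm high; origin at the centre of its underside. Leave alone.
- pencil_cup: Blue pencil cup at the left, 76 mm diameter, 90 mm high with pencils to 155 mm; origin at the centre of its underside. Leave alone.
- offcut: Pale wooden offcut at the left, 90 x 55 x 40 mm; origin at the centre of its underside. Leave alone.
There are look-alikes about, which are no part of the job. Of the things that look like the stamp, take the one that is nearest to the robot's base at the start.

How it is judged:
By the outcome, as a careful person would: the job done as asked, in the order asked, and still so for the second after the job is handed in, with the robot touching nothing.
It also fails if it takes over 67 s, if anything falls off the work surface, if the arm or the gripper's body presses on something with over 40 N, if the wrist force passes 120 N, or if a joint passes its speed limit or range.

## Working session

There is one attempt and no reset: what is moved stays moved. The work goes in short steps, Python scripts to look and compute and a tool call to move; the robot and the scene stay as the last step left them, time stands still between calls to the robot, and variables do not carry over. Pictures are saved under pics/ and viewed, about 8 in all and at most 12, crops included, and the job is handed in when it is done.

Besides the shell and the picture viewer there is one more tool, called after ">>>" in YAML: its name, and indented under it one key for each argument. send_rows: Moves the arm, as the interface text tells. Its arguments: {"type":"object","properties":{"moves":{"type":"array","items":{"type":"array"}}},"required":["moves"]}

```bash
mkdir -p pics
python3 - <<'E'
from workcell import readout,camera,get_calibration,bot
import cv2
o=readout.get_obs();print(o['clock'],o['eef_pos'],o['tool_rot'],o['grip_width'],bot.tips_ahead)
for n in('scene','top'):
    cv2.imwrite(f'pics/{n}0.png',camera(n)[:,:,::-1]);c=get_calibration(n);print(n,c)
E
```

```text
0.0 [ 0.1971824  -0.45893895  0.30299377] [ 9.79487136e-01  2.01503785e-01 -2.26036853e-04 -1.06027141e-03] 0.08568217136152265 0.0726
scene {'fx': 405.3792199643576, 'fy': 405.3792199643576, 'cx': 320.63298547935557, 'cy': 199.49025235756386, 'R': array([[-0.20943071,  0.97767807, -0.01686352],
       [ 0.62352261,  0.12024168, -0.77250339],
       [-0.75323193, -0.17230072, -0.63478668]]), 't': array([ 0.13749505, -0.22481122,  1.80354688])}
top {'fx': 443.49607287875637, 'fy': 443.49607287875637, 'cx': 324.159207886637, 'cy': 201.64229956656072, 'R': array([[-0.00547365, -0.99988473,  0.01416238],
       [-0.99832682,  0.00464876, -0.05763633],
       [ 0.05756385, -0.01445416, -0.99823719]]), 't': array([-0.04931758,  0.5205028 ,  1.65366585])}
```

View pics/scene0.png

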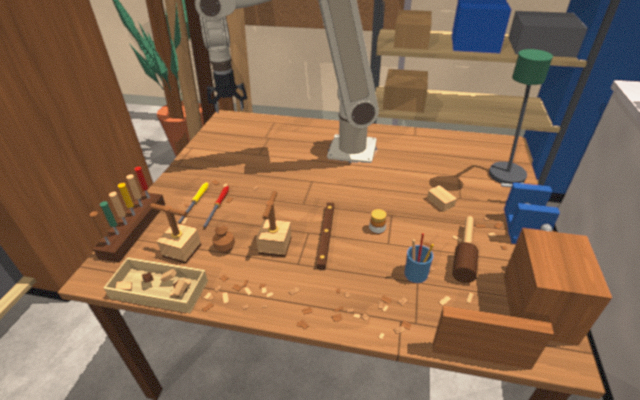

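View pics/top0.png

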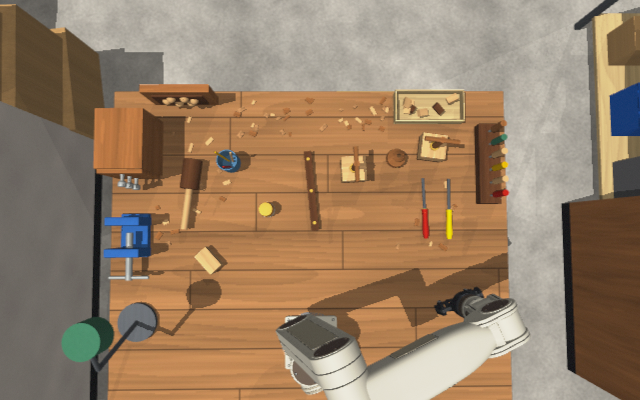

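The nearer stamp is at top-view (354,168), right of the stop (308–318, 152–230). The look-alike is at (433,147). I'll enlarge for exact corners.

Run:
```python
import cv2
a=cv2.imread('pics/top0.png')[140:240,295:395];b=cv2.imread('pics/scene0.png')[185:275,245:345]
a=cv2.resize(a,(600,600),interpolation=cv2.INTER_CUBIC)
cv2.imwrite('pics/c1.png',a)
```

```text
(no output)
```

View pics/c1.png

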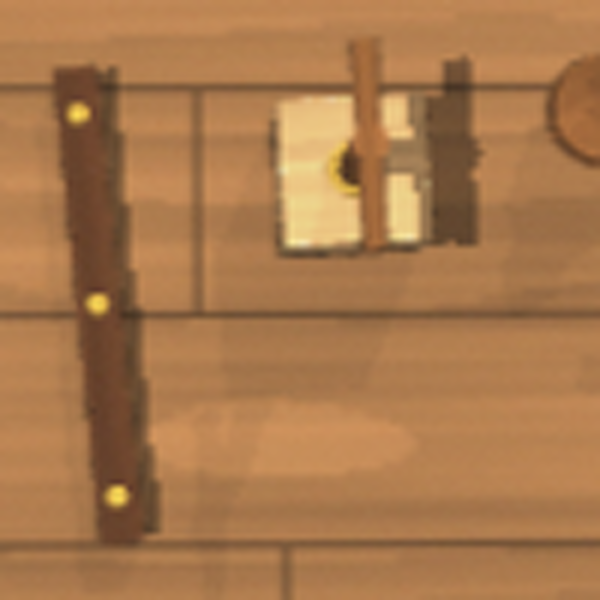

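```bash
cat > h.py <<'E'
import numpy as np
from workcell import get_calibration
def back(n,u,v,z,c=None):
    c=c or get_calibration(n)
    d=c['R'].T@np.array([(u-c['cx'])/c['fx'],(v-c['cy'])/c['fy'],1]);o=-c['R'].T@c['t']
    return o+d*(z-o[2])/d[2]
E
python3 - <<'E'
from h import *
np.set_printoptions(precision=4,suppress=True)
f=lambda p,z:back('top',295+(p[0]+.5)/6-.5,140+(p[1]+.5)/6-.5,z)
S=[f(p,.028) for p in((78,113),(97,303),(117,496))];print('stop',S)
d=S[0]-S[2];print('stopdir ang',np.arctan2(d[1],d[0]))
B=[f(p,.075) for p in((278,98),(285,247),(422,240),(412,94))];print('block',B,np.mean(B,0))
for i,j in((0,1),(3,2)):e=B[i]-B[j];print(np.arctan2(e[1],e[0]),np.linalg.norm(e))
R=[f(p,.18) for p in((365,40),(374,248))];e=R[0]-R[1];print('bar',R,np.mean(R,0),np.arctan2(e[1],e[0]),np.linalg.norm(e))
E
```

```text
stop [array([0.6823, 0.0096, 0.028 ]), array([ 0.563 , -0.0019,  0.028 ]), array([ 0.4428, -0.0138,  0.028 ])]
stopdir ang 0.09738108495969257
block [array([ 0.6838, -0.1132,  0.075 ]), array([ 0.5927, -0.1168,  0.075 ]), array([ 0.5966, -0.2001,  0.075 ]), array([ 0.686 , -0.1949,  0.075 ])] [ 0.6398 -0.1562  0.075 ]
0.03897400315645889 0.0911825500603987
0.05742297208009114 0.0895184038518864
bar [array([ 0.7   , -0.1575,  0.18  ]), array([ 0.5809, -0.1615,  0.18  ])] [ 0.6404 -0.1595  0.18  ] 0.033376369378028056 0.11914585678103783
```

```bash
cat >> h.py <<'E'
from scipy.spatial.transform import Rotation as Ro
from workcell import readout
def pose():
    o=readout.get_obs();return np.array(o['eef_pos']),Ro.from_quat(o['tool_rot'])
def tool(yaw,phi):  # down tool, x at yaw, leaning phi so that the hand is ahead (+y), fingers pointing back/down
    return Ro.from_euler('z',yaw)*Ro.from_euler('x',-phi)*Ro.from_euler('x',np.pi)
def rows(tg):
    p,R=pose()
    for P,T in tg:
        print((R.inv().apply(np.array(P)-p)*1000).round(0).tolist(),(R.inv()*T).as_rotvec().round(3).tolist())
E
python3 - <<'E'
from h import *
rows([((.605,-.160,.31),tool(.04,0))])
print(tool(0,.5).apply([0,0,1]))
E
```

```text
[493.0, -114.0, -7.0] [-0.002, 0.0, 0.366]
[ 0.         -0.47942554 -0.87758256]
```

>>> send_rows:
  moves:
    - [[40,-9,-1],[0,0,0.03],50]
    - [[80,-18,-2],[0,0,0.06],50]
    - [[120,-28,-2],[0,0,0.09],50]
    - [[160,-37,-3],[0,0,0.12],50]
    - [[200,-46,-3],[0,0,0.15],50]
    - [[240,-55,-4],[0,0,0.18],50]
    - [[280,-65,-4],[0,0,0.21],50]
    - [[320,-74,-5],[0,0,0.24],50]
    - [[360,-83,-6],[0,0,0.27],50]
    - [[400,-92,-6],[0,0,0.3],50]
    - [[440,-102,-7],[0,0,0.33],50]
    - [[480,-111,-7],[0,0,0.36],50]

```text
clock: 1.1
eef_pos: [0.5956, -0.1659, 0.3099]
tool_rot: [1.0, 0.022, -0.001, -0.001]
ft_force: [0.1, -1.6, 1.6]
grip_width: 0.0502
```

Run:
```python
from h import *
from workcell import camera
import cv2,json
p,R=pose();c=get_calibration('wrist');a=camera('wrist')[:,:,::-1];cv2.imwrite('pics/w1.png',a)
print(p,R.as_quat(),readout.get_obs()['joint_pos'])
json.dump({k:(v.tolist() if hasattr(v,'tolist') else v) for k,v in c.items()},open('c1.json','w'))
rows([((.605,-.160,.31),tool(.04,0))])
# predicted pixel of bar ends
for X in((.7,-.1575,.18),(.581,-.1615,.18),(.605,-.16,.18)):
    q=c['R']@np.array(X)+c['t'];print(q[0]/q[2]*c['fx']+c['cx'],q[1]/q[2]*c['fy']+c['cy'])
```

```text
[ 0.59560398 -0.1658552   0.30991493] [ 9.99750461e-01  2.23058213e-02 -7.44386688e-04 -9.54995243e-04] [-0.26377395  0.49013046  0.37890739  1.45917361  0.00620083  2.82751642]
[4.0, -1.0, -2.0] [-0.006, -0.002, 0.01]
316.1407176961767 45.96145970636215
315.10325781174976 238.05656458207608
314.23314721647273 203.98040987078943
```

View pics/w1.png

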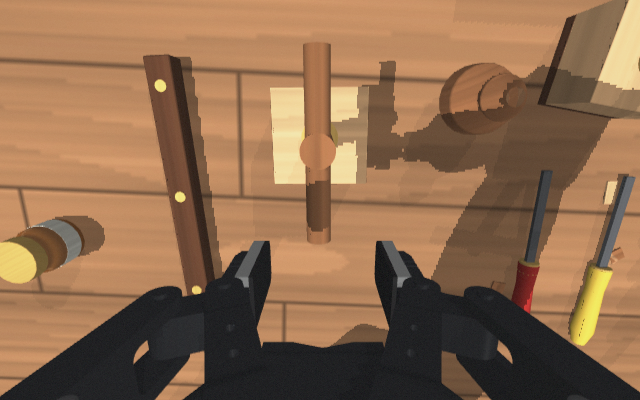

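The near bar end is at (318,238), the far end at (316,43), and the stem top at (318,150), so the bar lies within about 1 mm of my estimate. Joint 6 is close to its limit, so I'll take the equivalent grasp a half turn round.

>>> send_rows:
  moves:
    - [[1,0,0],[0,0,-0.12],50]
    - [[2,0,0],[0,0,-0.24],50]
    - [[3,0,0],[0,0,-0.36],50]
    - [[4,0,0],[0,0,-0.48],50]
    - [[5,0,0],[0,0,-0.6],50]
    - [[6,0,0],[0,0,-0.72],50]
    - [[7,0,0],[0,0,-0.84],50]
    - [[8,-1,0],[0,0,-0.96],50]
    - [[9,-2,0],[0,0,-1.08],50]
    - [[9,-3,0],[0,0,-1.2],50]
    - [[9,-3,0],[0,0,-1.32],50]
    - [[9,-3,0],[0,0,-1.44],50]

```text
clock: 2.15
eef_pos: [0.6095, -0.1575, 0.3074]
tool_rot: [0.733, 0.68, 0.002, -0.002]
ft_force: [-0.7, -0.4, -0.6]
grip_width: 0.0497
```

>>> send_rows:
  moves:
    - [[0,0,0],[0,0,-0.12],50]
    - [[0,0,0],[0,0,-0.24],50]
    - [[0,0,0],[0,0,-0.36],50]
    - [[0,0,0],[0,0,-0.48],50]
    - [[0,0,0],[0,0,-0.6],50]
    - [[0,0,0],[0,0,-0.72],50]
    - [[0,0,0],[0,0,-0.84],50]
    - [[0,0,0],[0,0,-0.96],50]
    - [[0,0,0],[0,0,-1.08],50]
    - [[0,0,0],[0,0,-1.2],50]
    - [[0,0,0],[0,0,-1.32],50]
    - [[0,0,0],[0,0,-1.44],50]

```text
clock: 3.15
eef_pos: [0.6091, -0.1576, 0.3066]
tool_rot: [0.099, 0.995, 0.003, -0.001]
ft_force: [-0.4, 0.2, -0.2]
grip_width: 0.0501
```

```bash
cat >> h.py <<'E'
def tool2(yaw,phi): return tool(yaw,phi)*Ro.from_euler('z',np.pi)
E
python3 - <<'E'
from h import *
print(pose()[0],readout.get_obs()['joint_pos'])
rows([((.605,-.161,.31),tool2(.04,0)),((.605,-.161,.236),tool2(.04,0))])
E
```

```text
[ 0.60907599 -0.15762195  0.3065985 ] [-0.25547143  0.50798487  0.40362386  1.46918619  0.00609896 -0.05635363]
[3.0, -4.0, -3.0] [0.007, -0.002, -0.239]
[3.0, -5.0, 71.0] [0.007, -0.002, -0.239]
```

>>> send_rows:
  moves:
    - [[3,-5,0],[0.007,-0.002,-0.12],50]
    - [[3,-5,0],[0.007,-0.002,-0.239],50]
    - [[3,-5,12],[0.007,-0.002,-0.239],50]
    - [[3,-5,24],[0.007,-0.002,-0.239],50]
    - [[3,-5,36],[0.007,-0.002,-0.239],50]
    - [[3,-5,48],[0.007,-0.002,-0.239],50]
    - [[3,-5,60],[0.007,-0.002,-0.239],50]
    - [[3,-5,71],[0.007,-0.002,-0.239],50]
    - [[3,-5,71],[0.007,-0.002,-0.239],40]
    - [[3,-5,71],[0.007,-0.002,-0.239],30]
    - [[3,-5,71],[0.007,-0.002,-0.239],26]
    - [[3,-5,71],[0.007,-0.002,-0.239],26]

```text
clock: 4.15
eef_pos: [0.6055, -0.1616, 0.2365]
tool_rot: [-0.02, 1.0, -0.0, 0.001]
ft_force: [-0.2, 0.1, -0.2]
grip_width: 0.0261
```

Run:
```python
from h import *
from workcell import camera
import cv2
print(pose()[0],readout.get_obs()['joint_pos'])
rows([((.605,-.161,.236),tool2(.04,0))])
a=camera('wrist')[:,:,::-1];b=camera('scene')[150:290,200:380,::-1]
cv2.imwrite('pics/w2.png',np.hstack([cv2.resize(a,(400,300)),cv2.resize(b,(386,300),interpolation=cv2.INTER_CUBIC)]))
```

```text
[ 0.60547886 -0.1616245   0.23653746] [-2.60710487e-01  5.24855790e-01  2.49382984e-01  1.29329681e+00
 -3.90672991e-04 -3.00588754e-01]
[0.0, 1.0, 1.0] [-0.001, 0.002, -0.0]
```

View pics/w2.png

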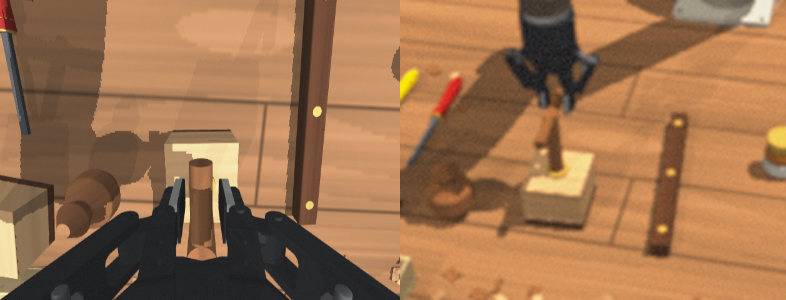

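The bar sits between the fingers with nothing touching. Next I'll tip along the arc.

```bash
cat >> h.py <<'E'
def arc(th0,dth,n=12,yaw=.04,k=.67,depth=.056,piv=(.605,-.116),nmax=np.pi/2):
    d=np.array([-np.sin(yaw),np.cos(yaw),0]);out=[]
    for i in range(1,n+1):
        th=min(th0+i*dth,nmax)
        s=-.045*np.cos(th)+.18*np.sin(th);h=.045*np.sin(th)+.18*np.cos(th)
        T=tool2(yaw,k*th);B=np.array([*piv,0])+s*d+[0,0,h]
        out.append((B-depth*T.apply([0,0,1]),T))
    rows(out)
E
python3 -c "
from h import *
arc(0,.03)"
```

```text
[-1.0, 7.0, -1.0] [0.019, 0.002, -0.0]
[-1.0, 14.0, -2.0] [0.039, 0.002, -0.0]
[-1.0, 20.0, -3.0] [0.059, 0.002, -0.0]
[-1.0, 27.0, -3.0] [0.079, 0.002, -0.0]
[-1.0, 34.0, -4.0] [0.099, 0.002, -0.0]
[-1.0, 40.0, -4.0] [0.12, 0.002, -0.0]
[-1.0, 47.0, -4.0] [0.14, 0.002, -0.0]
[-1.0, 54.0, -4.0] [0.16, 0.002, -0.0]
[-1.0, 60.0, -4.0] [0.18, 0.002, -0.0]
[-1.0, 67.0, -4.0] [0.2, 0.002, -0.0]
[-1.0, 74.0, -3.0] [0.22, 0.002, -0.0]
[-1.0, 80.0, -2.0] [0.24, 0.002, -0.0]
```

>>> send_rows:
  moves:
    - [[0,5,-1],[0.015,0,0],23]
    - [[0,10,-2],[0.03,0,0],23]
    - [[0,15,-2],[0.045,0,0],23]
    - [[0,20,-3],[0.059,0,0],23]
    - [[0,27,-3],[0.079,0,0],23]
    - [[0,34,-4],[0.099,0,0],23]
    - [[0,40,-4],[0.12,0,0],23]
    - [[0,47,-4],[0.14,0,0],23]
    - [[0,54,-4],[0.16,0,0],23]
    - [[0,60,-4],[0.18,0,0],23]
    - [[0,67,-4],[0.2,0,0],23]
    - [[0,74,-3],[0.22,0,0],23]

```text
clock: 5.25
eef_pos: [0.6025, -0.0869, 0.2395]
tool_rot: [-0.02, 0.994, -0.111, 0.003]
ft_force: [0.2, -0.4, 0.7]
grip_width: 0.0227
```

Run:
```python
from h import *
from workcell import camera
import cv2
o=readout.get_obs();print(o['eef_pos'],o['ft_force'],o['grip_width'])
arc(.32,.025)
b=camera('scene')[150:290,200:380,::-1];t=camera('top')[120:240,270:390,::-1];w=camera('wrist')[:,:,::-1]
cv2.imwrite('pics/s3.png',np.hstack([cv2.resize(b,(386,300),interpolation=cv2.INTER_CUBIC),cv2.resize(w,(400,300))]))
```

```text
[ 0.6024572  -0.0868563   0.23945537] [ 0.24441203 -0.39878234  0.73575131] 0.022709835644295864
[-1.0, 2.0, -0.0] [0.008, 0.002, -0.0]
[-1.0, 8.0, -1.0] [0.025, 0.002, -0.0]
[-1.0, 13.0, -1.0] [0.042, 0.002, -0.0]
[-1.0, 19.0, -1.0] [0.058, 0.002, -0.0]
[-1.0, 24.0, -1.0] [0.075, 0.002, -0.0]
[-1.0, 30.0, -1.0] [0.092, 0.002, -0.0]
[-1.0, 36.0, -1.0] [0.109, 0.002, -0.0]
[-1.0, 41.0, -1.0] [0.125, 0.002, -0.0]
[-1.0, 47.0, -0.0] [0.142, 0.002, -0.001]
[-1.0, 52.0, 0.0] [0.159, 0.002, -0.001]
[-1.0, 58.0, 1.0] [0.176, 0.002, -0.001]
[-1.0, 63.0, 2.0] [0.192, 0.002, -0.001]
```

View pics/s3.png

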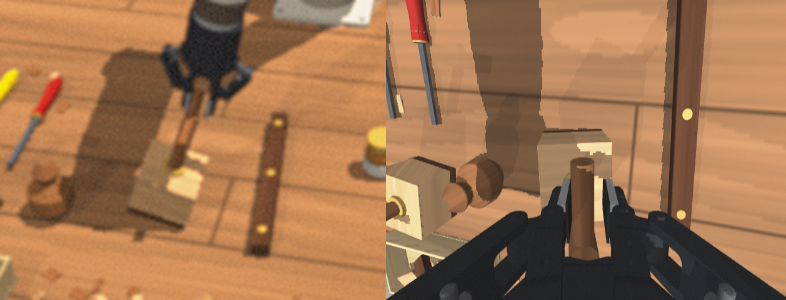

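It is tilting cleanly, with the bar still between the fingers. I'll carry on.

>>> send_rows:
  moves:
    - [[0,4,0],[0.012,0,0],23]
    - [[0,8,-1],[0.025,0,0],23]
    - [[0,13,-1],[0.042,0,0],23]
    - [[0,19,-1],[0.058,0,0],23]
    - [[-1,24,-1],[0.075,0,0],23]
    - [[-1,30,-1],[0.092,0,0],23]
    - [[-1,36,-1],[0.109,0,0],23]
    - [[-1,41,-1],[0.125,0,0],23]
    - [[-1,47,0],[0.142,0,0],23]
    - [[-1,52,0],[0.159,0,0],23]
    - [[-1,58,1],[0.176,0,0],23]
    - [[-1,63,2],[0.192,0,0],23]

```text
clock: 6.4
eef_pos: [0.6009, -0.0248, 0.2231]
tool_rot: [-0.02, 0.978, -0.206, 0.005]
ft_force: [0.2, 0.0, 0.1]
grip_width: 0.0228
```

```bash
python3 -c "
from h import *
arc(.60,.02,24)"
```

```text
[-0.0, -1.0, -0.0] [0.001, 0.002, 0.001]
[-0.0, 4.0, -1.0] [0.014, 0.002, 0.001]
[-0.0, 8.0, -1.0] [0.028, 0.002, 0.001]
[-0.0, 12.0, -0.0] [0.041, 0.002, 0.001]
[-0.0, 17.0, -0.0] [0.054, 0.002, 0.001]
[-0.0, 21.0, -0.0] [0.068, 0.002, 0.001]
[-0.0, 26.0, 0.0] [0.081, 0.002, 0.001]
[-0.0, 30.0, 1.0] [0.095, 0.002, 0.001]
[-0.0, 35.0, 1.0] [0.108, 0.002, 0.001]
[-0.0, 39.0, 2.0] [0.121, 0.002, 0.001]
[-0.0, 44.0, 2.0] [0.135, 0.002, 0.001]
[-0.0, 48.0, 3.0] [0.148, 0.002, 0.001]
[-0.0, 52.0, 4.0] [0.162, 0.002, 0.001]
[-0.0, 57.0, 5.0] [0.175, 0.002, 0.001]
[-0.0, 61.0, 6.0] [0.188, 0.002, 0.001]
[-0.0, 65.0, 7.0] [0.202, 0.002, 0.001]
[-0.0, 70.0, 8.0] [0.215, 0.002, 0.001]
[-0.0, 74.0, 9.0] [0.229, 0.002, 0.001]
[-0.0, 78.0, 11.0] [0.242, 0.002, 0.001]
[-0.0, 82.0, 12.0] [0.255, 0.002, 0.001]
[-0.0, 87.0, 13.0] [0.269, 0.002, 0.001]
[-0.0, 91.0, 15.0] [0.282, 0.002, 0.001]
[-0.0, 95.0, 17.0] [0.296, 0.002, 0.001]
[-0.0, 99.0, 18.0] [0.309, 0.002, 0.001]
```

>>> send_rows:
  moves:
    - [[0,4,-1],[0.014,0,0],23]
    - [[0,8,-1],[0.028,0,0],23]
    - [[0,12,0],[0.041,0,0],23]
    - [[0,17,0],[0.054,0,0],23]
    - [[0,21,0],[0.068,0,0],23]
    - [[0,26,0],[0.081,0,0],23]
    - [[0,30,1],[0.095,0,0],23]
    - [[0,35,1],[0.108,0,0],23]
    - [[0,39,2],[0.121,0,0],23]
    - [[0,44,2],[0.135,0,0],23]
    - [[0,48,3],[0.148,0,0],23]
    - [[0,52,4],[0.162,0,0],23]

```text
clock: 7.4
eef_pos: [0.5991, 0.0216, 0.1983]
tool_rot: [-0.02, 0.958, -0.285, 0.007]
ft_force: [-0.3, 0.3, 0.0]
grip_width: 0.0228
```

Run:
```python
from h import *
from workcell import camera
import cv2
o=readout.get_obs();print(o['eef_pos'],o['ft_force'],o['grip_width'],o['joint_pos'])
arc(.85,.02,12)
b=camera('scene')[150:290,200:380,::-1];w=camera('wrist')[:,:,::-1]
cv2.imwrite('pics/s4.png',np.hstack([cv2.resize(b,(386,300),interpolation=cv2.INTER_CUBIC),cv2.resize(w,(400,300))]))
```

```text
[0.59906427 0.0215773  0.19829888] [-0.29833987  0.30155885  0.02734294] 0.022802797806458396 [ 0.24372593  0.57514638  0.12705187  1.2511855  -0.56499561  0.2394295 ]
[-0.0, 2.0, -0.0] [0.005, 0.002, 0.001]
[-0.0, 6.0, 0.0] [0.018, 0.002, 0.001]
[-0.0, 11.0, 1.0] [0.032, 0.002, 0.001]
[-0.0, 15.0, 1.0] [0.045, 0.002, 0.001]
[-0.0, 20.0, 1.0] [0.059, 0.002, 0.001]
[-0.0, 24.0, 2.0] [0.072, 0.002, 0.001]
[-0.0, 29.0, 3.0] [0.085, 0.002, 0.001]
[-0.0, 33.0, 3.0] [0.099, 0.002, 0.001]
[-0.0, 37.0, 4.0] [0.112, 0.002, 0.001]
[-0.0, 42.0, 5.0] [0.126, 0.002, 0.001]
[-0.0, 46.0, 6.0] [0.139, 0.002, 0.001]
[-0.0, 50.0, 7.0] [0.152, 0.002, 0.001]
```

View pics/s4.png

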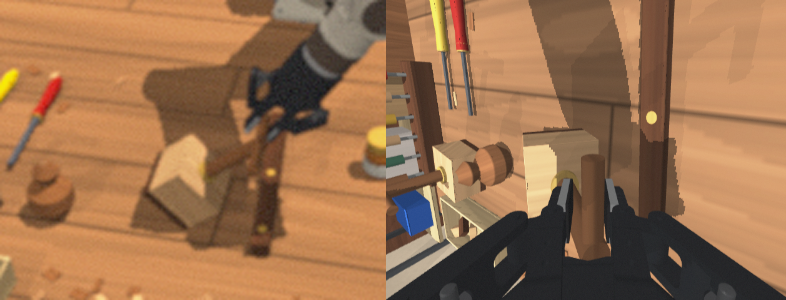

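It's past balance and resting on the front finger, still controlled.

>>> send_rows:
  moves:
    - [[0,3,0],[0.009,0,0],23]
    - [[0,6,0],[0.018,0,0],23]
    - [[0,11,1],[0.032,0,0],23]
    - [[0,15,1],[0.045,0,0],23]
    - [[0,20,1],[0.059,0,0],23]
    - [[0,24,2],[0.072,0,0],23]
    - [[0,29,3],[0.085,0,0],23]
    - [[0,33,3],[0.099,0,0],23]
    - [[0,37,4],[0.112,0,0],23]
    - [[0,42,5],[0.126,0,0],23]
    - [[0,46,6],[0.139,0,0],23]
    - [[0,50,7],[0.152,0,0],23]

```text
clock: 8.5
eef_pos: [0.5971, 0.0604, 0.164]
tool_rot: [-0.02, 0.934, -0.357, 0.008]
ft_force: [0.2, -0.6, -0.7]
grip_width: 0.0227
```

```bash
python3 -c "
from h import *
arc(1.08,.02,12)"
```

```text
[-1.0, 1.0, -0.0] [0.007, 0.002, 0.003]
[-1.0, 6.0, 0.0] [0.02, 0.002, 0.003]
[-1.0, 10.0, 1.0] [0.033, 0.002, 0.003]
[-1.0, 15.0, 2.0] [0.047, 0.002, 0.003]
[-1.0, 19.0, 2.0] [0.06, 0.002, 0.003]
[-1.0, 23.0, 3.0] [0.074, 0.002, 0.003]
[-1.0, 28.0, 4.0] [0.087, 0.002, 0.003]
[-1.0, 32.0, 5.0] [0.1, 0.002, 0.003]
[-1.0, 36.0, 6.0] [0.114, 0.002, 0.003]
[-1.0, 41.0, 7.0] [0.127, 0.002, 0.003]
[-1.0, 45.0, 9.0] [0.141, 0.002, 0.003]
[-1.0, 49.0, 10.0] [0.154, 0.002, 0.003]
```

>>> send_rows:
  moves:
    - [[0,3,0],[0.01,0,0],23]
    - [[0,6,0],[0.02,0,0],23]
    - [[-1,10,1],[0.033,0,0],23]
    - [[-1,15,2],[0.047,0,0],23]
    - [[-1,19,2],[0.06,0,0],23]
    - [[-1,23,3],[0.074,0,0],23]
    - [[-1,28,4],[0.087,0,0],23]
    - [[-1,32,5],[0.1,0,0],23]
    - [[-1,36,6],[0.114,0,0],23]
    - [[-1,41,7],[0.127,0,0],23]
    - [[-1,45,9],[0.141,0,0],23]
    - [[-1,49,10],[0.154,0,0],23]

```text
clock: 9.5
eef_pos: [0.5967, 0.0905, 0.1233]
tool_rot: [-0.02, 0.903, -0.428, 0.009]
ft_force: [-0.3, -0.0, -0.2]
grip_width: 0.0227
```

```bash
python3 -c "
from h import *
from workcell import camera
import cv2
o=readout.get_obs();print(o['joint_pos'])
arc(1.31,.02,14)
b=camera('scene')[150:290,200:380,::-1];w=camera('wrist')[:,:,::-1]
cv2.imwrite('pics/s5.png',np.hstack([cv2.resize(b,(386,300),interpolation=cv2.INTER_CUBIC),cv2.resize(w,(400,300))]))"
```

```text
[ 0.42863709  0.8248635   0.2259641   1.40341965 -0.80033842  0.56987911]
[0.0, 2.0, 0.0] [0.005, 0.002, 0.003]
[-0.0, 6.0, 1.0] [0.019, 0.002, 0.003]
[-0.0, 10.0, 2.0] [0.032, 0.002, 0.002]
[-0.0, 15.0, 3.0] [0.045, 0.002, 0.002]
[-0.0, 19.0, 4.0] [0.059, 0.002, 0.002]
[-0.0, 23.0, 5.0] [0.072, 0.002, 0.002]
[-0.0, 28.0, 6.0] [0.086, 0.002, 0.002]
[-0.0, 32.0, 7.0] [0.099, 0.002, 0.002]
[-0.0, 36.0, 9.0] [0.112, 0.002, 0.002]
[-0.0, 40.0, 10.0] [0.126, 0.002, 0.002]
[-0.0, 45.0, 12.0] [0.139, 0.003, 0.002]
[-0.0, 49.0, 13.0] [0.153, 0.003, 0.002]
[-0.0, 53.0, 15.0] [0.166, 0.003, 0.002]
[-0.0, 53.0, 15.0] [0.167, 0.003, 0.002]
```

View pics/s5.png

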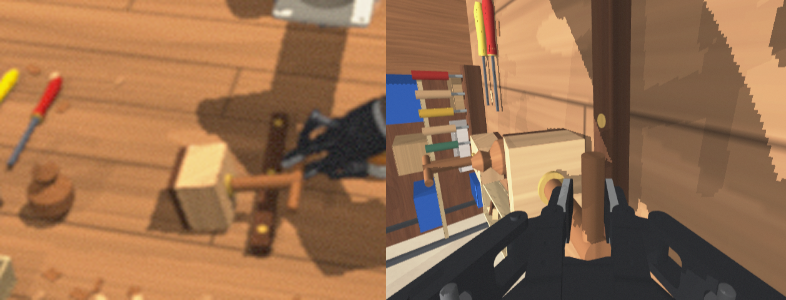

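>>> send_rows:
  moves:
    - [[0,3,0],[0.01,0,0],23]
    - [[0,6,1],[0.019,0,0],23]
    - [[0,10,2],[0.032,0,0],23]
    - [[0,15,3],[0.045,0,0],23]
    - [[0,19,4],[0.059,0,0],23]
    - [[0,23,5],[0.072,0,0],23]
    - [[0,28,6],[0.086,0,0],23]
    - [[0,32,7],[0.099,0,0],23]
    - [[0,36,9],[0.112,0,0],23]
    - [[0,40,10],[0.126,0,0],23]
    - [[0,43,11],[0.133,0,0],23]
    - [[0,46,12],[0.145,0,0],23]

```text
clock: 10.6
eef_pos: [0.5954, 0.1106, 0.0789]
tool_rot: [-0.02, 0.87, -0.493, 0.01]
ft_force: [-0.4, -0.5, -1.7]
grip_width: 0.023
```

>>> send_rows:
  moves:
    - [[0,2,1],[0.01,0,0],23]
    - [[0,4,2],[0.015,0,0],23]
    - [[0,6,2],[0.02,0,0],23]
    - [[0,7,3],[0.02,0,0],23]
    - [[0,8,3],[0.02,0,0],24]
    - [[0,8,3],[0.02,0,0],26]

```text
clock: 11.1
eef_pos: [0.5953, 0.1121, 0.0705]
tool_rot: [-0.02, 0.865, -0.502, 0.01]
ft_force: [-0.0, -0.4, -0.1]
grip_width: 0.0257
```

```bash
python3 -c "
from h import *
from workcell import camera
import cv2
p,R=pose();print(p,readout.get_obs()['ft_force'],readout.get_obs()['joint_pos']);print('grip centre',p+.056*R.apply([0,0,1]))
b=camera('scene')[150:290,200:380,::-1];w=camera('top')[130:250,280:400,::-1]
cv2.imwrite('pics/s6.png',np.hstack([cv2.resize(b,(386,400),interpolation=cv2.INTER_CUBIC),cv2.resize(w,(400,400),interpolation=cv2.INTER_CUBIC)]))"
```

```text
[0.59532982 0.11211572 0.07053293] [-0.03394267 -0.35546935 -0.06406251] [ 0.48923264  1.00432651  0.32573804  1.53934558 -0.89958513  0.76487652]
grip centre [0.59740297 0.06353988 0.04274642]
```

View pics/s6.png

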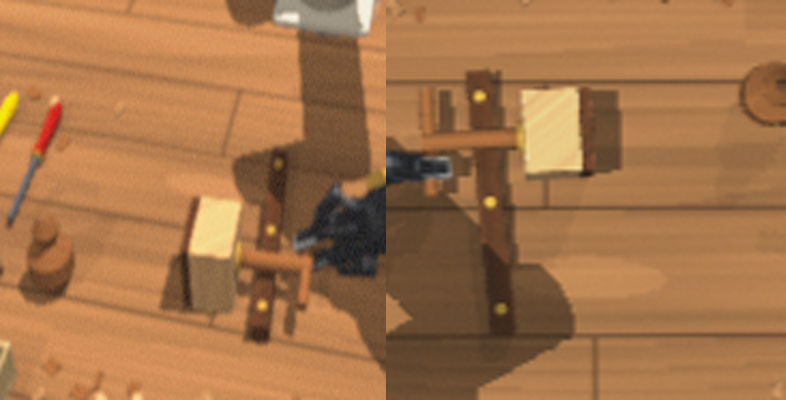

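It's lying on its side, about 30 mm short of the stop. I'll measure and then back out along the fingers.

Run:
```python
from h import *
np.set_printoptions(precision=4,suppress=True)
f=lambda x,y,z:back('top',280+(x-386)/3.3333,130+y/3.3333,z)
for n,q in dict(TLfar=(521,89,.09),TLnear=(526,175,.09),soleFar=(590,90,.09),soleNear=(595,174,.09),stud1=(479,97,.028),stud2=(490,202,.028),stud3=(501,309,.028),barfar=(427,88,.045),gourd=(772,93,.104)).items(): print(n,f(*q))
p,R=pose()
rows([(p-.045*R.apply([0,0,1]),R),((.595,.15,.21),tool2(.04,.6))])
```

```text
TLfar [ 0.6788 -0.0385  0.09  ]
TLnear [ 0.5851 -0.0435  0.09  ]
soleFar [ 0.6774 -0.1134  0.09  ]
soleNear [ 0.5859 -0.1181  0.09  ]
stud1 [0.6798 0.0084 0.028 ]
stud2 [ 0.5611 -0.0035  0.028 ]
stud3 [ 0.4411 -0.0154  0.028 ]
barfar [0.6874 0.0659 0.045 ]
gourd [ 0.6713 -0.3089  0.104 ]
[-0.0, 0.0, -45.0] [0.0, 0.0, 0.0]
[-1.0, -102.0, -102.0] [-0.452, 0.002, 0.004]
```

>>> send_rows:
  moves:
    - [[0,0,-4],[0,0,0],28]
    - [[0,0,-8],[0,0,0],28]
    - [[0,0,-14],[0,0,0],28]
    - [[0,0,-20],[0,0,0],28]
    - [[0,0,-26],[0,0,0],28]
    - [[0,0,-32],[0,0,0],28]
    - [[0,0,-38],[0,0,0],28]
    - [[0,0,-44],[0,0,0],28]

```text
clock: 11.87
eef_pos: [0.5937, 0.151, 0.093]
tool_rot: [-0.02, 0.865, -0.502, 0.01]
ft_force: [0.3, -0.1, -1.0]
grip_width: 0.0281
```

Run:
```python
from h import *
p,R=pose();print(p)
rows([((.595,.15,.26),tool2(.04,.6)),((.6,.05,.27),tool2(.04,0))])
```

```text
[0.5937389  0.15101718 0.0929627 ]
[-1.0, -146.0, -82.0] [-0.451, 0.002, 0.004]
[-1.0, -204.0, -0.0] [-1.051, 0.0, 0.005]
```

>>> send_rows:
  moves:
    - [[0,-36,-21],[0,0,0],28]
    - [[0,-72,-42],[-0.1,0,0],28]
    - [[0,-108,-62],[-0.2,0,0],28]
    - [[0,-146,-82],[-0.3,0,0],28]
    - [[0,-155,-60],[-0.42,0,0],28]
    - [[0,-165,-45],[-0.54,0,0],28]
    - [[0,-175,-30],[-0.66,0,0],28]
    - [[0,-185,-20],[-0.78,0,0],28]
    - [[0,-195,-10],[-0.9,0,0],28]
    - [[0,-204,0],[-1.02,0,0],34]
    - [[0,-204,0],[-1.05,0,0],40]
    - [[0,-204,0],[-1.05,0,0],44]

```text
clock: 12.87
eef_pos: [0.5986, 0.0472, 0.2713]
tool_rot: [-0.02, 1.0, -0.001, -0.0]
ft_force: [0.0, -0.3, 0.1]
grip_width: 0.044
```

Run:
```python
from h import *
p,R=pose();print(p)
T=tool(.095+np.pi/2,0)
rows([((.635,-.165,.27),T),((.635,-.165,.105),T)])
```

```text
[0.59858309 0.04719815 0.27128367]
[-28.0, -213.0, 1.0] [-0.001, 0.0, 1.515]
[-28.0, -213.0, 166.0] [-0.001, 0.0, 1.515]
```

>>> send_rows:
  moves:
    - [[-2,-18,0],[0,0,0.12],44]
    - [[-5,-36,0],[0,0,0.24],44]
    - [[-7,-54,0],[0,0,0.36],44]
    - [[-9,-72,0],[0,0,0.48],44]
    - [[-12,-90,0],[0,0,0.6],44]
    - [[-14,-108,0],[0,0,0.72],44]
    - [[-16,-126,0],[0,0,0.84],44]
    - [[-19,-144,0],[0,0,0.96],44]
    - [[-21,-162,0],[0,0,1.08],44]
    - [[-23,-180,0],[0,0,1.2],44]
    - [[-26,-198,0],[0,0,1.32],44]
    - [[-28,-213,0],[0,0,1.44],44]

```text
clock: 13.87
eef_pos: [0.6353, -0.1642, 0.2709]
tool_rot: [0.646, 0.763, -0.002, -0.0]
ft_force: [0.7, 1.0, 0.0]
grip_width: 0.0437
```

Run:
```python
from h import *
p,R=pose();print(p)
T=tool(.098+np.pi/2,0)
rows([((.635,-.165,.27),T),((.635,-.165,.105),T)])
```

```text
[ 0.63532398 -0.16420115  0.27090585]
[-1.0, -0.0, 1.0] [-0.003, 0.002, 0.068]
[-0.0, 0.0, 166.0] [-0.003, 0.002, 0.068]
```

>>> send_rows:
  moves:
    - [[0,0,16],[0,0,0.068],44]
    - [[0,0,32],[0,0,0.068],44]
    - [[0,0,48],[0,0,0.068],44]
    - [[0,0,64],[0,0,0.068],44]
    - [[0,0,80],[0,0,0.068],44]
    - [[0,0,96],[0,0,0.068],44]
    - [[0,0,112],[0,0,0.068],44]
    - [[0,0,128],[0,0,0.068],44]
    - [[0,0,142],[0,0,0.068],44]
    - [[0,0,154],[0,0,0.068],44]
    - [[0,0,166],[0,0,0.068],44]
    - [[0,0,166],[0,0,0.068],44]

```text
clock: 14.87
eef_pos: [0.6334, -0.1632, 0.1016]
tool_rot: [0.671, 0.741, -0.003, -0.003]
ft_force: [-1.1, -0.2, -0.6]
grip_width: 0.044
```

Run:
```python
from h import *
p,R=pose();print(p,R.apply([1,0,0]),R.apply([0,1,0]))
T=tool(.0985+np.pi/2,0)
n=np.array([-np.sin(.0985),np.cos(.0985),0])
rows([((.635,-.165,.105)+n*s,T) for s in(.03,.065)])
# stop near side, distance from tool origin along n
print('tcp->stop near side',n@(np.array([.562,-.0027,0])-[.635,-.165,0])-.014)
```

```text
[ 0.63343732 -0.16318873  0.10158335] [-9.88981866e-02  9.95097556e-01 -5.04504765e-05] [ 0.99506464  0.0988945  -0.00813826]
[28.0, 1.0, -3.0] [-0.008, 0.0, 0.001]
[63.0, 1.0, -3.0] [-0.008, 0.0, 0.001]
tcp->stop near side 0.15469217708666316
```

>>> send_rows:
  moves:
    - [[8,0,-2],[-0.005,0,0],44]
    - [[16,0,-2],[-0.005,0,0],44]
    - [[22,0,-2],[-0.005,0,0],44]
    - [[27,0,-2],[-0.005,0,0],44]
    - [[31,0,-2],[-0.005,0,0],44]
    - [[35,0,-2],[-0.005,0,0],44]
    - [[39,0,-2],[-0.005,0,0],44]
    - [[43,0,-2],[-0.005,0,0],44]
    - [[47,0,-2],[-0.005,0,0],44]
    - [[51,0,-2],[-0.005,0,0],44]
    - [[55,0,-2],[-0.005,0,0],44]
    - [[58,0,-2],[-0.005,0,0],44]

```text
clock: 15.87
eef_pos: [0.6282, -0.1062, 0.1043]
tool_rot: [0.672, 0.741, -0.001, 0.0]
ft_force: [0.0, -5.3, 3.4]
grip_width: 0.0443
```

>>> send_rows:
  moves:
    - [[2,0,0],[0,0,0],44]
    - [[3,0,0],[0,0,0],44]
    - [[5,0,0],[0,0,0],44]
    - [[6,0,0],[0,0,0],44]

```text
clock: 16.2
eef_pos: [0.6277, -0.1005, 0.1045]
tool_rot: [0.672, 0.741, -0.002, 0.001]
ft_force: [0.4, -5.4, 2.7]
grip_width: 0.0438
```

Run:
```python
from h import *
from workcell import camera
import cv2
p,R=pose();print(p,R.apply([1,0,0]))
b=camera('scene')[150:290,200:380,::-1];w=camera('top')[130:250,280:400,::-1]
cv2.imwrite('pics/s7.png',np.hstack([cv2.resize(b,(386,400),interpolation=cv2.INTER_CUBIC),cv2.resize(w,(400,400),interpolation=cv2.INTER_CUBIC)]))
```

```text
[ 0.62774377 -0.10051349  0.10454739] [-0.09757312  0.99522391 -0.00297405]
```

View pics/s7.png

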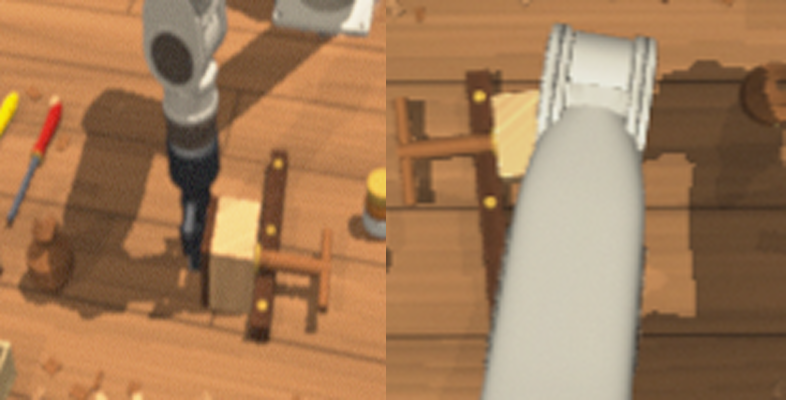

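Nearly there. The push force is about 5 N from sliding friction, and I expect 4–6 mm to go.

>>> send_rows:
  moves:
    - [[1,0,0],[0,0,0],44]
    - [[2,0,0],[0,0,0],44]
    - [[3,0,0],[0,0,0],44]

```text
clock: 16.55
eef_pos: [0.6274, -0.0976, 0.1045]
tool_rot: [0.672, 0.741, -0.001, 0.001]
ft_force: [0.5, -4.9, 2.6]
grip_width: 0.0438
```

>>> send_rows:
  moves:
    - [[1,0,0],[0,0,0],44]
    - [[2,0,0],[0,0,0],44]

```text
clock: 16.72
eef_pos: [0.6274, -0.0966, 0.1047]
tool_rot: [0.672, 0.741, -0.002, 0.002]
ft_force: [0.1, -9.5, 3.0]
grip_width: 0.0436
```

>>> send_rows:
  moves:
    - [[1,0,0],[0,0,0],44]
    - [[2,0,0],[0,0,0],44]

```text
clock: 16.88
eef_pos: [0.6273, -0.0963, 0.1049]
tool_rot: [0.672, 0.74, -0.004, 0.003]
ft_force: [0.3, -12.1, 3.4]
grip_width: 0.0441
```

The force rose and the motion stopped, so it's butted. I'll back off and inspect.

>>> send_rows:
  moves:
    - [[-4,0,0],[0,0,0],44]
    - [[-10,0,0],[0,0,0],44]
    - [[-18,0,0],[0,0,0],44]
    - [[-28,0,0],[0,0,0],44]
    - [[-40,0,0],[0,0,0],44]
    - [[-48,0,-15],[0,0,0],44]
    - [[-50,0,-45],[0,0,0],44]
    - [[-50,0,-80],[0,0,0],44]
    - [[-60,40,-115],[0,0,0],44]
    - [[-80,80,-150],[0,0,0],44]
    - [[-100,120,-160],[0,0,0],44]
    - [[-120,160,-160],[0,0,0],44]

```text
clock: 17.88
eef_pos: [0.7516, -0.1817, 0.2618]
tool_rot: [0.673, 0.74, -0.002, 0.006]
ft_force: [1.9, 0.0, 1.0]
grip_width: 0.0439
```

Run:
```python
from h import *
p,R=pose();print(p,readout.get_obs()['joint_pos'])
rows([((.3,-.35,.3),R)])
```

```text
[ 0.75155625 -0.18174302  0.26183469] [-0.23459381  0.88110541  0.96180118  1.64191922 -0.00895275  1.24075311]
[-125.0, -465.0, -40.0] [0.0, 0.0, 0.0]
```

>>> send_rows:
  moves:
    - [[0,-30,-25],[0,0,0],44]
    - [[0,-70,-40],[0,0,0],44]
    - [[0,-110,-40],[0,0,0],44]
    - [[0,-150,-40],[0,0,0],44]
    - [[0,-190,-40],[0,0,0],44]
    - [[-10,-230,-40],[0,0,0],44]
    - [[-25,-265,-40],[0,0,0],44]
    - [[-40,-300,-40],[0,0,0],44]
    - [[-60,-335,-40],[0,0,0],44]
    - [[-80,-370,-40],[0,0,0],44]
    - [[-100,-400,-40],[0,0,0],44]
    - [[-115,-430,-40],[0,0,0],44]

```text
clock: 18.88
eef_pos: [0.3322, -0.3384, 0.3008]
tool_rot: [0.673, 0.74, -0.002, 0.007]
ft_force: [0.9, -0.7, 0.7]
grip_width: 0.0443
```

Run:
```python
from h import *
from workcell import camera
import cv2
b=camera('scene')[195:285,235:355,::-1];w=camera('top')[140:220,290:370,::-1]
cv2.imwrite('pics/s8.png',np.hstack([cv2.resize(b,(400,400),interpolation=cv2.INTER_CUBIC),cv2.resize(w,(400,400),interpolation=cv2.INTER_CUBIC)]))
```

```text
(no output)
```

View pics/s8.png

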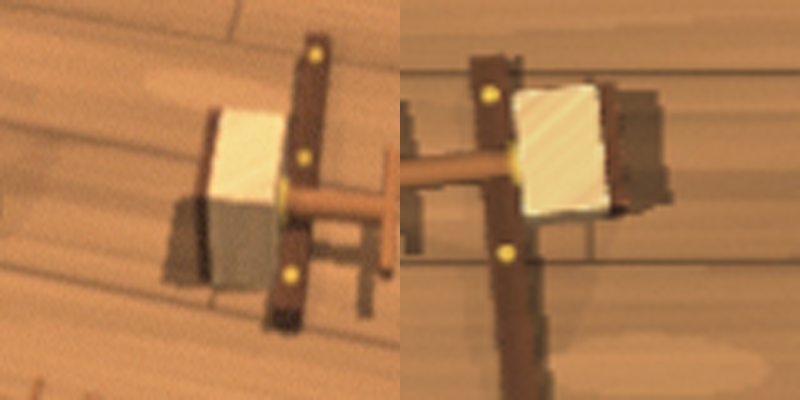

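Run:
```python
from h import *
f=lambda x,y,z:back('top',290+(x+.5-400)/5-.5,140+(y+.5)/5-.5,z)
s1,s2=f(490,95,.028),f(507,253,.028);a=np.arctan2(*(s1-s2)[[1,0]]);n=np.array([-np.sin(a),np.cos(a),0])
print('stop ang',a)
B=[f(x,y,.09) for x,y in((513,93),(523,217),(600,86),(610,208))]
for q in B: print(q,'gap mm',1000*(n@(s2-q)-.014))
for i,j in((0,1),(2,3)):e=B[i]-B[j];print(np.arctan2(e[1],e[0]),np.linalg.norm(e))
for i,j in((0,2),(1,3)):e=B[i]-B[j];print('side',np.arctan2(-e[0],e[1]))
```

```text
stop ang 0.10304321518595513
[ 0.67339491 -0.00851156  0.09      ] gap mm 3.0767467026484847
[ 0.5833763  -0.01536138  0.09      ] gap mm 0.6308328830958113
[ 0.67829036 -0.07144053  0.09      ] gap mm 66.17547269281337
[ 0.58963774 -0.07810504  0.09      ] gap mm 63.68573460407408
0.07594702236058297 0.0902788506404707
0.07503437270570938 0.08890276888732714
side 0.07763684598878963
side 0.09946471922082177
```

One end may have a 2 mm gap, about 0.025 rad out of square, which is near my reading error. I'll fit the edges with code.

```bash
cat > edges.py <<'E'
from h import *
from workcell import camera
import cv2
I=np.mean([camera('top').astype(float).sum(2) for _ in range(6)],0)
def edge(rows_,c0,c1,sgn):
    pts=[]
    for r in rows_:
        g=np.clip(sgn*np.gradient(I[r,c0:c1]),0,None);k=g.argmax();s=slice(max(k-2,0),k+3)
        pts.append((c0+(g[s]*np.arange(c0,c1)[s]).sum()/g[s].sum(),r))
    return np.array(pts)
def line(pts,z):
    P=np.array([back('top',u,v,z) for u,v in pts]);
    for _ in range(3):
        c=np.polyfit(P[:,0],P[:,1],1);e=P[:,1]-np.polyval(c,P[:,0]);P=P[abs(e)<max(2*e.std(),.0007)]
    return c,e.std()*1000,len(P)
S,es,ns=line(edge(list(range(156,168))+list(range(180,226)),300,316,-1),.028)
F,ef,nf=line(edge(range(160,182),308,320,1),.09)
G,eg,ng=line(edge(range(159,181),326,336,-1),.09)
print('stop far edge ang',np.arctan(S[0]),es,ns);print('face ang',np.arctan(F[0]),ef,nf);print('sole seam ang',np.arctan(G[0]),eg,ng)
for x in(.588,.633,.674): print('gap',1000*(np.polyval(S,x)-.028/np.cos(.1)-np.polyval(F,x)))
E
python3 edges.py
```

```text
stop far edge ang 0.05646939042074492 0.7295866514693536 48
face ang 0.04127747046890045 1.80666620831748 22
sole seam ang 0.059278907608595825 0.6902493637845697 22
gap -12.36983933978597
gap -11.684554121226043
gap -11.060183144315783
```

The code edge fits are unreliable there because of the stem and plank seams. A gentle second push on the far part of the sole will close any gap and does no harm if it is already square.

Run:
```python
from h import *
p,R=pose();T=tool(.1+np.pi/2,0)
rows([((.5,-.25,.29),T),((.66,-.16,.28),T),((.66,-.16,.104),T)])
```

```text
[70.0, 172.0, 11.0] [0.006, 0.011, -0.003]
[144.0, 340.0, 21.0] [0.006, 0.011, -0.003]
[146.0, 339.0, 197.0] [0.006, 0.011, -0.003]
```

>>> send_rows:
  moves:
    - [[16,38,2],[0.006,0.011,0],30]
    - [[32,75,4],[0.006,0.011,0],20]
    - [[48,113,6],[0.006,0.011,0],10]
    - [[64,150,8],[0.006,0.011,0],0]
    - [[80,188,10],[0.006,0.011,0],0]
    - [[96,225,12],[0.006,0.011,0],0]
    - [[112,263,14],[0.006,0.011,0],0]
    - [[128,300,16],[0.006,0.011,0],0]
    - [[140,330,18],[0.006,0.011,0],0]
    - [[144,340,21],[0.006,0.011,0],0]
    - [[145,340,40],[0.006,0.011,0],0]
    - [[145,340,60],[0.006,0.011,0],0]

```text
clock: 20.28
eef_pos: [0.6624, -0.1565, 0.2407]
tool_rot: [0.67, 0.742, 0.001, 0.001]
ft_force: [0.4, -0.2, -0.7]
grip_width: 0.0001
```

Run:
```python
from h import *
p,R=pose();print(p);T=tool(.1+np.pi/2,0)
rows([((.66,-.16,.105),T),((.656,-.105,.105),T)])
```

```text
[ 0.66243494 -0.15649596  0.24067738]
[-3.0, -3.0, 136.0] [0.003, 0.001, 0.002]
[52.0, -2.0, 136.0] [0.003, 0.001, 0.002]
```

>>> send_rows:
  moves:
    - [[-3,-3,20],[0,0,0],0]
    - [[-3,-3,40],[0,0,0],0]
    - [[-3,-3,60],[0,0,0],0]
    - [[-3,-3,80],[0,0,0],0]
    - [[-3,-3,100],[0,0,0],0]
    - [[-3,-3,120],[0,0,0],0]
    - [[-3,-3,136],[0,0,0],0]
    - [[12,-3,136],[0,0,0],0]
    - [[27,-3,136],[0,0,0],0]
    - [[40,-3,136],[0,0,0],0]
    - [[48,-3,136],[0,0,0],0]
    - [[52,-3,136],[0,0,0],0]

```text
clock: 21.28
eef_pos: [0.6554, -0.1024, 0.1064]
tool_rot: [0.669, 0.743, 0.002, 0.002]
ft_force: [0.0, 0.4, 0.8]
grip_width: 0.0004
```

>>> send_rows:
  moves:
    - [[3,0,0],[0,0,0],0]
    - [[6,0,0],[0,0,0],0]
    - [[8,0,0],[0,0,0],0]

```text
clock: 21.53
eef_pos: [0.6554, -0.0949, 0.1078]
tool_rot: [0.669, 0.743, 0.002, 0.004]
ft_force: [1.3, -3.5, 2.7]
grip_width: -0.0001
```

>>> send_rows:
  moves:
    - [[1,0,0],[0,0,0],0]
    - [[2,0,0],[0,0,0],0]
    - [[3,0,0],[0,0,0],0]

```text
clock: 21.78
eef_pos: [0.6553, -0.094, 0.1084]
tool_rot: [0.67, 0.743, 0.001, 0.005]
ft_force: [-1.7, -7.2, 3.8]
grip_width: 0.0
```

>>> send_rows:
  moves:
    - [[1,0,0],[0,0,0],0]
    - [[2,0,0],[0,0,0],0]
    - [[3,0,0],[0,0,0],0]

```text
clock: 22.03
eef_pos: [0.6551, -0.0935, 0.1089]
tool_rot: [0.671, 0.742, -0.001, 0.007]
ft_force: [-0.2, -11.0, 4.0]
grip_width: 0.0
```

>>> send_rows:
  moves:
    - [[1,0,0],[0,0,0],0]
    - [[2,0,0],[0,0,0],0]

```text
clock: 22.2
eef_pos: [0.6549, -0.0932, 0.1092]
tool_rot: [0.671, 0.741, -0.001, 0.008]
ft_force: [-1.6, -8.8, 3.0]
grip_width: 0.0003
```

>>> send_rows:
  moves:
    - [[-5,0,0],[0,0,0],0]
    - [[-15,0,0],[0,0,0],0]
    - [[-30,0,0],[0,0,0],0]
    - [[-45,0,0],[0,0,0],0]
    - [[-50,0,-30],[0,0,0],0]
    - [[-50,0,-65],[0,0,0],0]
    - [[-40,-5,-100],[0,0,0],0]
    - [[-20,-10,-130],[0,0,0],0]
    - [[0,-20,-140],[0,0,0],0]
    - [[20,-25,-140],[0,0,0],0]
    - [[40,-25,-140],[0,0,0],0]
    - [[40,-25,-140],[0,0,0],0]

```text
clock: 23.2
eef_pos: [0.6244, -0.052, 0.2491]
tool_rot: [0.67, 0.742, -0.0, 0.008]
ft_force: [-0.5, -0.9, -0.3]
grip_width: -0.0
```

Run:
```python
from h import *
from workcell import camera
import cv2,json
c=get_calibration('wrist');a=camera('wrist')[:,:,::-1];cv2.imwrite('pics/w9.png',cv2.resize(a[20:260,140:500],(792,528),interpolation=cv2.INTER_CUBIC))
json.dump({k:(v.tolist() if hasattr(v,'tolist') else v) for k,v in c.items()},open('c9.json','w'));print(pose()[0])
```

```text
[ 0.62465526 -0.05348464  0.24873254]
```

View pics/w9.png

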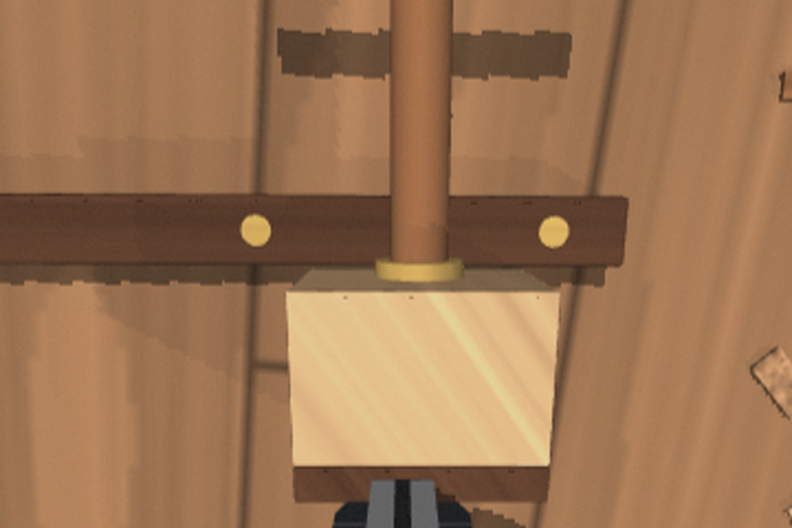

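Square and flush: the block's edge (287,292)–(560,292) is parallel to the stop's edge (0,262)–(625,266) within 0.01 rad, and the face meets the stop with no gap. I'll move the hand clear and hand in.

>>> send_rows:
  moves:
    - [[0,0,-25],[0,0,0],0]
    - [[-15,-20,-50],[0,0,0],0]
    - [[-35,-50,-60],[0,0,0],0]
    - [[-60,-80,-60],[0,0,0],0]
    - [[-85,-110,-60],[0,0,0],0]
    - [[-110,-140,-60],[0,0,0],0]
    - [[-135,-170,-60],[0,0,0],0]
    - [[-160,-200,-60],[0,0,0],0]
    - [[-185,-230,-60],[0,0,0],0]
    - [[-205,-260,-60],[0,0,0],0]
    - [[-205,-260,-60],[0,0,0],0]
    - [[-205,-260,-60],[0,0,0],0]

```text
clock: 24.25
eef_pos: [0.3843, -0.2853, 0.3092]
tool_rot: [0.673, 0.74, -0.001, 0.008]
ft_force: [-0.3, -0.7, 0.6]
grip_width: 0.0001
```

Run:
```python
from workcell import order,readout,camera
import cv2,numpy as np
a=camera('top')[:,:,::-1].astype(int);b=cv2.imread('pics/top0.png').astype(int)
d=abs(a-b).sum(2)
for n,(u,v) in dict(jar=(266,209),mallet=(190,180),cup=(228,160),offcut=(208,260),gourd=(397,158),red=(425,215),yellow=(449,215),decoy=(433,147)).items(): print(n,d[v-12:v+13,u-12:u+13].mean().round(1))
o=readout.get_obs();print(o['clock'],o['eef_pos'],o['ft_force']);order.job_done()
```

```text
jar 14.5
mallet 9.1
cup 11.1
offcut 15.1
gourd 12.6
red 89.0
yellow 137.3
decoy 14.8
24.3 [ 0.38529571 -0.28444454  0.30920435] [ 0.10054807 -0.00493067  0.46674871]
the job is handed in; nothing more can be done
```

The stamp now lies on its side with the top of its block flush against the stop, its handle over it and the carved face open. The job was handed in at about 24 s.

I tipped it with the fingers loosely round the bar and followed it all the way down to the bench. I then pushed the carved face with two fingers until it met the stop, and gave it a second gentle push on the far half. The highest force I read was about 12 N.

**Squareness:** a top-view check after the first push suggested up to 3 mm of gap at the far end. That was about 0.025 rad out of square, close to my reading error. An automatic edge fit disagreed and was unusable, so I made the second push. The last close wrist picture shows the block parallel to the stop within about 0.01 rad and no visible gap.

**Other things on the bench:** comparing top pictures from before and at the end, the jar, mallet, cup, offcut, gourd and look-alike stamp show no change beyond noise. The image difference is large at the two chisels. The arm or its shadow is probably over that spot now; I never worked near them, but that check does not confirm they stayed put.

**Hand:** it finished well clear, reading no contact force.

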